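# Tip the round-hole instrument plate up against the fence

### The arm

A 6-joint arm with a two-finger parallel gripper is mounted at the origin on the work surface; the furniture and walls round the work are solid. World frame = base frame: x ahead of the robot, y to its left, z up, the work surface at z = 0. Lengths are in mm, angles in rad, forces in N, time in s.
With the tool pointing down it reaches from about 375 to 975 mm from the base axis. Payload 3.8 kg.
Tool frame: the origin (TCP) lies at the very end of the fingers, on their centre line; the grasp point (between the pads) lies 19 mm behind it; z points along the fingers, y is the line along which they close (so a half turn about z gives the same grasp; the last joint's range is limited). The gripper opens to 85 mm and grips with 20 to 120 N. Pads are 22 mm wide; open, the fingers measure 114 mm over their backs; the gripper's body (76 mm by 85 mm) begins 54 mm behind the grasp point. The pads swing forward as they close: fully open they stand 13 mm farther back than shut.
Start: joints at [1.276, 0.264, 1.604, -0, 1.274, -0.037], TCP at [172.092, 652.689, 231.28] pointing down, gripper open.
Joint ranges: [-2.63, 2.63], [-0.94, 2.18], [0.31, 2.57], [-1.31, 4.45], [0, 2.66], [-2.55, 2.55]. Speed limits (rad/s): [2.57, 2.57, 3.14, 3.14, 3.14, 3.14].

### API

Orientations are given as [roll, pitch, yaw] about the fixed x, y, z axes, in that order (R = Rz(yaw) Ry(pitch) Rx(roll)).
In Python, from rig import ctrl gives the robot as it stands. The module is installed in compiled form; this text tells all that it offers.
- The arm moves only by the tool servo_tool, never from a script. Its argument "motion" is a list of rows, each a list of 6 numbers: the shift along the tool's x, y, z in mm, then the turn, a rotation vector about the tool's x, y, z in rad. In form: [[x, y, z, wx, wy, wz], ...]. A call has exactly 8 rows; each row shifts and turns the commanded pose from where the row before left it, along the tool's axes as they then stand; what a row does not reach is not made up. A row lasts 1/10 s, in which the tool goes at most 50 mm and 8.59 degrees, less where a joint would pass 70% of its speed; a pose out of reach is approached as far as the arm can. A call with a gripper value outside its range is refused whole. "gripper" is the opening in per cent of the stroke, from 0 (shut) to 100 (fully open), set as the call begins (left out, the last holds). The fingers move at their own pace and stop on an object; "force" is the grip in N (left out, the last holds). Time passes only in rows, so rows that do not move let the fingers close, or fill a call up. It gives the time, the measured TCP pose, the force, the opening and the grip force at its end, in the units of the state.
- ctrl.sense(): the state, without advancing time (a new reading comes with each control period).
- ctrl.get_image(name): name is "scene" or "side" or "wrist"; returns a dict with "frame" (420x560x3 uint8, red, green, blue), "range_z" (420x560 float32, mm along the optical axis (not along the pixel's ray), 0 where there is no reading), "fx", "fy", "cx", "cy" (pixels), "position" and "orientation" of the camera in the world. Camera axes: x right, y up, looking along -z (the intrinsics and any distortion apply to the point x, -y, -z); pixel columns grow to the right and rows downward; lengths in mm; the calibration is good to about 2 mm. A picture is of the moment at which its call begins.
- ctrl.job_done(): hands the job in; it is judged then, once.
The state is a dict: "clock": time; "qpos": joint angles; "qd": joint speeds; "joint_efforts": joint torques, N m; "position": TCP position; "eef_rot": TCP orientation; "ft_force": force on the tool from outside, world axes, zero at the start; "torque": the same for the moment, N m; "finger_gap": finger opening in mm; "grasp_force": force on a finger pad.
Only numpy, scipy, OpenCV 4.12 (cv2) and the standard library are available. Lean on these libraries where they do the work, as an engineer would, in place of code of your own. Each camera call takes 0.05 s, during which the arm holds its last target. There are 200 camera calls.

### The job

Two bare metal instrument plates lie sloping on the wooden stand. Push the raised edge of the one with the round opening up and over, so that the plate pivots on its lower edge until it stands upright in the middle of its bay, leaning squarely on the stand's fence with its underside facing out, ready for deburring, and let go. Keep its lower edge down on the stand all the while and leave the plate with the rectangular window lying as it is.

Things in the scene. Friction and masses are not known exactly. Their poses are not given: they have to be found in the camera images.
- stand: Fixed wooden stand: base 130 x 250 x 10 mm; fence 250 mm long, top 81 mm above the bench, leaning back 8 deg; 12 mm round bar parallel to it, axis 76 mm before the fence's foot, 44 mm up. Two bays, centred 60 mm left and right. Origin: on the bench below the middle of the fence's front foot. x: level, through the fence to the back (push this way); y: left along the fence; z: up.
- round_plate_mid (a point): Centre of the plate to tip: loose aluminium, 110 x 74 x 8 mm, about 0.17 kg, 46 mm round opening centred 16 mm from the middle towards the lower edge; left or right bay. x: from lower to raised edge (each 55 mm from here), y: across the width, z: out of the upper face. At first x slopes 30 deg up, towards the front of the stand; the underside lies on the bar, the last 32 mm stick out past it.
- round_plate_foot (a point): Middle of that plate's lower edge (underside), its pivot; axes as the plate's. It rests on the base, 10 mm up, at the fence's foot. The raised edge is 110 mm from it, 65 mm up at first, with free space before and below it for shut fingers; it swings on an arc about the pivot. A level push may jam: push forward and up along the arc. Beyond about 90 deg the plate falls to the fence and stays.
- window_plate_mid (a point): Centre of the other plate, to be left alone: same size, axes and slope, in the other bay, 120 mm beside the first (46 mm free between them), but with a rectangular window, 56 mm across the width by 30 mm.

How it is judged:
By the outcome, as a careful person would: the job done as asked, in the order asked, and still so for the second after the job is handed in, with the robot touching nothing.
It also fails if it takes over 38 s, if anything falls off the work surface, if the arm or the gripper's body presses on something with over 40 N, if the wrist force passes 120 N, or if a joint passes its speed limit or range.

## Working session

There is one attempt and no reset: what is moved stays moved. The work goes in short steps, Python scripts to look and compute and a tool call to move; the robot and the scene stay as the last step left them, time stands still between calls to the robot, and variables do not carry over. Pictures are saved under pics/ and viewed, at most 10 in all, crops included, and the job is handed in when it is done.

Besides the shell and the picture viewer there is one more tool, called after ">>>" as name(argument=value, ...), one argument or row to a line, values as JSON. servo_tool: Moves the arm, as the interface text tells. Its arguments: {"type":"object","properties":{"motion":{"type":"array","items":{"type":"array","items":{"type":"number"}}},"gripper":{"type":"number"},"force":{"type":"number"}},"required":["motion"]}

```bash
mkdir -p pics; cat > h.py <<'E'
import numpy as np, cv2
from scipy.spatial.transform import Rotation as R
from rig import ctrl
def shot(n,f):
    d=ctrl.get_image(n); cv2.imwrite(f'pics/{f}.png',d['frame'][:,:,::-1]); np.save(f'pics/{f}.npy',d,allow_pickle=True); return d
def load(f): return np.load(f'pics/{f}.npy',allow_pickle=True).item()
def rot(o):
    o=np.array(o,float)
    return R.from_euler('xyz',o).as_matrix() if o.shape==(3,) else (o if o.shape==(3,3) else R.from_quat(o).as_matrix())
def pt(d,u,v,z=None):
    if z is None:
        w=d['range_z'][int(v)-1:int(v)+2,int(u)-1:int(u)+2]; w=w[w>0]; z=np.median(w)
    c=np.array([(u-d['cx'])/d['fx']*z,-(v-d['cy'])/d['fy']*z,-z])
    return rot(d['orientation'])@c+np.array(d['position'])
E
python3 - <<'E'
from h import *
for n in ['scene','side']:
    d=shot(n,n+'0'); print({k:v for k,v in d.items() if k not in('frame','range_z')})
print(ctrl.sense())
a=np.hstack([cv2.imread('pics/scene0.png'),cv2.imread('pics/side0.png')])
E
```

```text
{'fx': 508.70124854806625, 'fy': 508.70124854806625, 'cx': 287.57373408563217, 'cy': 211.2661819374638, 'position': array([  50.21306671, -492.35088421,  430.88836388]), 'orientation': array([ 1.11068071,  0.01039824, -0.66940372])}
{'fx': 474.0718969495001, 'fy': 474.0718969495001, 'cx': 280.80590666170855, 'cy': 202.24809125542157, 'position': array([ 167.97511827, -431.89984497,  631.22227345]), 'orientation': array([ 0.82828652,  0.00114442, -0.60130625])}
{'clock': 0.1, 'qpos': array([ 1.27611965e+00,  2.64702284e-01,  1.60525042e+00,  4.19445437e-05,
        1.27371064e+00, -3.68827922e-02]), 'qd': array([ 0.00159649, -0.00157345, -0.00361148,  0.00081046, -0.00091876,
        0.00089105]), 'joint_efforts': array([-1.02934437e-04, -5.16711473e+01, -3.68589377e+01, -2.15726327e-04,
        6.23417756e-03,  9.92276767e-06]), 'position': array([171.87243065, 652.0596633 , 230.0630321 ]), 'eef_rot': array([-3.13952485e+00, -1.16409769e-04,  2.88378632e+00]), 'ft_force': array([ 0.78129232,  0.19735804, -0.44208551]), 'torque': array([ 0.00285226, -0.01120596,  0.04686226]), 'grasp_force': 0.0, 'finger_gap': 85.32306390760401}
```

View pics/scene0.png

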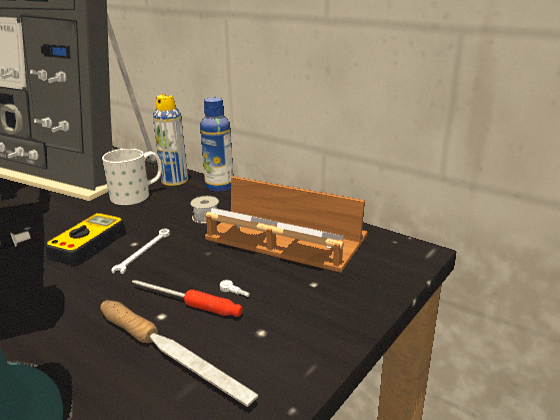

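View pics/side0.png

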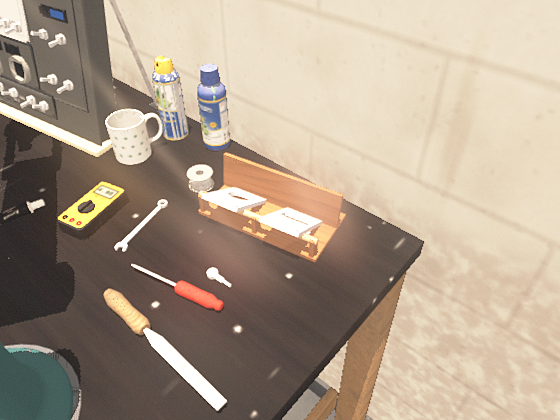

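The scene view shows the stand at about (205–365, 180–265) and the side view at about (198–345, 155–255). The fence is at the back and the openings aren't legible yet, so I'll enlarge the side view.

```bash
python3 - <<'E'
from h import *
d=load('side0'); im=cv2.imread('pics/side0.png')[145:260,190:350]
cv2.imwrite('pics/c1.png',cv2.resize(im,(800,575),interpolation=cv2.INTER_CUBIC))
for u,v in [(225,160),(338,195),(224,184),(335,221),(205,200),(210,190),(262,195),(315,215),(270,225),(240,210)]:
    print(u,v,pt(d,u,v).round(1))
E
```

```text
225 160 [493.2 234.8  69.4]
338 195 [599.2  21.5  81.3]
224 184 [484.9 233.4  13.2]
335 221 [593.1  15.6  25.7]
205 200 [419.3 183.9  40.5]
210 190 [4.589e+02 2.471e+02 2.000e-01]
262 195 [524.8 153.7  21.9]
315 215 [575.   51.1  22.4]
270 225 [468.5  39.2  67.1]
240 210 [449.9 106.7  58.9]
```

View pics/c1.png

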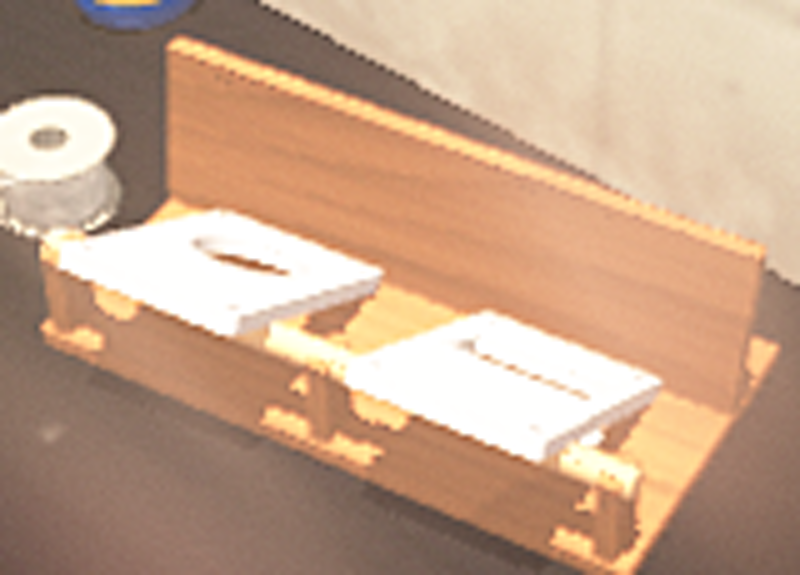

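The round opening, at crop (240, 255), is in the left bay. The rectangular window is in the right bay. Next I'll fit the planes from depth.

```bash
cat >> h.py <<'E'
def cloud(d):
    v,u=np.mgrid[0:420,0:560]; z=d['range_z']; m=z>0
    c=np.stack([(u-d['cx'])/d['fx']*z,-(v-d['cy'])/d['fy']*z,-z],-1)
    return (c@rot(d['orientation']).T+np.array(d['position']))[m], np.stack([u,v],-1)[m]
def plane(p):
    c=np.median(p,0)
    for _ in range(8):
        n=np.linalg.svd(p-c,full_matrices=False)[2][2]; r=(p-c)@n; k=abs(r)<max(1.5,2*np.median(abs(r)))
        p=p[k]; c=p.mean(0)
    return c,n,len(p)
E
python3 - <<'E'
from h import *
for s in ['side0','scene0']:
    d=load(s); P,U=cloud(d)
    k=(P[:,2]>35)&(P[:,2]<78); a=np.array([np.cos(.464),np.sin(.464)]); l=np.array([-a[1],a[0]])
    mid=np.array([546,128.]); q=(P[:,:2]-mid)@np.c_[a,l]
    f=P[k&(abs(q[:,0])<25)&(abs(q[:,1])<110)]
    c,n,m=plane(f); n=n*np.sign(n[0]); print(s,'fence',c.round(1),n.round(3),m,np.degrees(np.arctan2(n[1],n[0])), np.degrees(np.arcsin(n[2])))
    yaw=np.arctan2(n[1],n[0]); a=np.array([np.cos(yaw),np.sin(yaw)]); l=np.array([-a[1],a[0]])
    # ends along fence
    g=P[(P[:,2]>20)&(P[:,2]<90)&(abs((P-c)@n)<4)]; t=(g[:,:2]-c[:2])@l; t=t[abs(t)<160]; print('ends',np.percentile(t,[.2,99.8]), 'ztop',np.percentile(g[:,2],99.5))
    mid=c[:2]+a*0+l*(np.percentile(t,.2)+np.percentile(t,99.8))/2
    # foot: point on plane at z=0 (fence leans back)
    foot=mid-a*((0-c[2])*n[2]/np.hypot(*n[:2])); print('origin',foot.round(1))
    q=(P[:,:2]-foot)@np.c_[a,l]
    for nm,y0 in [('L',60),('R',-60)]:
        k=(q[:,0]>-100)&(q[:,0]<-20)&(abs(q[:,1]-y0)<45)
        z0=18+(-q[:,0])*np.tan(np.pi/6); kk=k&(abs(P[:,2]-z0)<10)
        if kk.sum()>50:
            pc,pn,m=plane(P[kk]); pn*=np.sign(pn[2]); print(nm,pc.round(1),pn.round(3),m,'slope',np.degrees(np.arccos(pn[2])),'dir',np.degrees(np.arctan2(pn[1],pn[0])))
            qq=q[kk&(abs((P-pc)@pn)<3)]; print('  x',np.percentile(qq[:,0],[1,99]).round(1),'y',np.percentile(qq[:,1],[1,99]).round(1))
E
```

```text
side0 fence [545.6 122.2  56.7] [ 0.889  0.435 -0.142] 1659 26.043122635126387 -8.18439631048528
ends [-120.60278291  130.31905353] ztop 84.94644475656595
origin [536.1 123. ]
L [451.3 146.3  55.8] [0.449 0.218 0.867] 478 slope 29.945182441203062 dir 25.88954447726077
  x [-96.3 -21. ] y [22.  96.6]
R [503.5  38.3  56. ] [0.454 0.22  0.864] 523 slope 30.276256660095072 dir 25.844631260399634
  x [-96.7 -20.4] y [-97.4 -23.6]
scene0 fence [548.6 121.1  56.6] [ 0.891  0.433 -0.136] 2084 25.887013494303044 -7.817469750197226
ends [-119.0185583   130.54000266] ztop 85.39706941171212
origin [539.  122.9]
L [444.  129.2  60.4] [0.447 0.209 0.87 ] 228 slope 29.56733487649653 dir 25.072472010495435
  x [-99.4 -23. ] y [22.2 96. ]
R [491.7  22.2  62.4] [0.446 0.208 0.87 ] 266 slope 29.5045923437312 dir 24.971904175902704
  x [-99.5 -25.8] y [-97.2 -24.5]
```

```bash
cat >> h.py <<'E'
S0=np.array([537.5,123,0]); YAW=0.4538; RS=R.from_euler('z',YAW).as_matrix()
def pose(x,y,z,al):  # stand frame TCP, al=deg below level
    a=np.radians(al); zt=np.array([np.cos(a),0,-np.sin(a)]); xt=np.array([np.sin(a),0,np.cos(a)])
    return RS@np.array([x,y,z])+S0, RS@np.c_[xt,np.cross(zt,xt),zt]
def now():
    s=ctrl.sense(); return s['position'],rot(s['eef_rot']),s
def instand(p,Rm):
    zt=RS.T@Rm[:,2]; return (RS.T@(p-S0)).round(1), round(np.degrees(np.arctan2(-zt[2],zt[0])),1)
def rows(wps,start=None):  # wps: list of (pose,n)
    p,Rm=start or now()[:2]; out=[]
    for (tp,tR),n in wps:
        for k in range(n,0,-1):
            d=Rm.T@((tp-p)/k); w=R.from_matrix(Rm.T@tR).as_rotvec()/k
            d=d.round(1); w=w.round(3); out.append([*d,*w]); p=p+Rm@d; Rm=Rm@R.from_rotvec(w).as_matrix()
    for i in range(0,len(out),8): print('['+','.join('['+','.join(f'{v:g}' for v in r)+']' for r in out[i:i+8])+']')
    return p,Rm
E
python3 - <<'E'
from h import *
print(instand(*now()[:2]))
rows([(pose(-140,60,210,85),24)])
E
```

```text
(array([-96.7, 635.8, 230.1]), np.float64(90.1))
[[-14.3,-19.3,0.9,-0.004,0.002,0.101],[-16.2,-17.8,0.8,-0.004,0.002,0.101],[-17.9,-16.1,0.7,-0.005,0.002,0.101],[-19.4,-14.2,0.6,-0.005,0.002,0.101],[-20.8,-12.2,0.4,-0.005,0.002,0.101],[-21.9,-10,0.3,-0.005,0.002,0.101],[-22.8,-7.8,0.3,-0.005,0.002,0.101],[-23.5,-5.4,0.2,-0.005,0.002,0.101]]
[[-23.9,-3,0.1,-0.005,0.002,0.101],[-24.1,-0.6,0.1,-0.005,0.002,0.101],[-24,1.8,0,-0.004,0.001,0.101],[-23.7,4.2,-0,-0.005,0.002,0.101],[-23.1,6.6,-0,-0.004,0.001,0.101],[-22.4,8.9,-0,-0.005,0.002,0.101],[-21.4,11.1,-0,-0.004,0.001,0.101],[-20.1,13.2,0,-0.005,0.002,0.101]]
[[-18.7,15.1,0,-0.004,0.001,0.101],[-17.1,17,0.1,-0.005,0.002,0.102],[-15.3,18.6,0.1,-0.004,0.001,0.101],[-13.3,20,0.2,-0.005,0.002,0.102],[-11.2,21.3,0.3,-0.004,0.001,0.101],[-9,22.3,0.4,-0.005,0.002,0.102],[-6.6,23.1,0.5,-0.004,0.001,0.101],[-4.3,23.7,0.5,-0.005,0.002,0.102]]
```

>>> servo_tool(
  motion=[
    [-14,-19,1,-0.004,0.002,0.101],
    [-16,-18,1,-0.004,0.002,0.101],
    [-18,-16,1,-0.005,0.002,0.101],
    [-19,-14,1,-0.005,0.002,0.101],
    [-21,-12,0,-0.005,0.002,0.101],
    [-22,-10,0,-0.005,0.002,0.101],
    [-23,-8,0,-0.005,0.002,0.101],
    [-24,-5,0,-0.005,0.002,0.101],
  ],
  gripper=0,
)

```text
clock: 0.9
position: [243.7, 472.7, 223.8]
eef_rot: [3.114, -0.028, 2.072]
ft_force: [0.5, 0.3, 0.4]
finger_gap: -0.2
grasp_force: 0.0
```

>>> servo_tool(
  motion=[
    [-24,-3,0,-0.005,0.002,0.101],
    [-24,-1,0,-0.005,0.002,0.101],
    [-24,2,0,-0.004,0.001,0.101],
    [-24,4,0,-0.005,0.002,0.101],
    [-23,7,0,-0.004,0.001,0.101],
    [-22,9,0,-0.005,0.002,0.101],
    [-21,11,0,-0.004,0.001,0.101],
    [-20,13,0,-0.005,0.002,0.101],
  ],
)

```text
clock: 1.7
position: [314.8, 294.7, 217.1]
eef_rot: [3.115, -0.065, 1.264]
ft_force: [0.8, 0.2, -0.2]
finger_gap: 0.2
grasp_force: 0.0
```

>>> servo_tool(
  motion=[
    [-19,15,0,-0.004,0.001,0.101],
    [-17,17,0,-0.005,0.002,0.102],
    [-15,19,0,-0.004,0.001,0.101],
    [-13,20,0,-0.005,0.002,0.102],
    [-11,21,0,-0.004,0.001,0.101],
    [-9,22,0,-0.005,0.002,0.102],
    [-7,23,1,-0.004,0.001,0.101],
    [-4,24,1,-0.005,0.002,0.102],
  ],
)

```text
clock: 2.5
position: [386.0, 116.4, 210.5]
eef_rot: [-3.14, -0.089, 0.449]
ft_force: [0.2, -0.4, -0.1]
finger_gap: -0.1
grasp_force: 0.0
```

```bash
python3 - <<'E'
from h import *
p,Rm,s=now(); print(instand(p,Rm),s['clock'],s['qpos'].round(3),s['finger_gap'],s['ft_force'].round(1)); print((RS.T@Rm).round(3))
rows([(pose(-150,60,110,60),8)])
E
```

```text
(array([-139.1,   60.5,  210.5]), np.float64(84.9)) 2.5 [ 0.212 -0.328  2.219  0.025  1.165  1.324] -0.14728982866697418 [ 0.2 -0.4 -0.1]
[[ 0.996 -0.004  0.089]
 [-0.004 -1.     0.001]
 [ 0.089 -0.002 -0.996]]
[[-2.5,0.1,12.4,-0,0.054,-0.001],[-3.1,0.1,12.2,-0,0.054,-0.001],[-3.8,0.1,12.1,-0,0.054,-0],[-4.4,0.1,11.8,-0,0.055,-0.001],[-5.1,0.1,11.6,-0,0.054,-0],[-5.7,0.1,11.3,-0,0.055,-0.001],[-6.3,0,10.9,-0,0.054,-0],[-6.9,0.1,10.6,-0.001,0.055,-0.001]]
```

>>> servo_tool(
  motion=[
    [-2.5,0,12.5,0,0.054,0],
    [-3,0,12,0,0.054,0],
    [-4,0,12,0,0.054,0],
    [-4.5,0,12,0,0.054,0],
    [-5,0,11.5,0,0.054,0],
    [-5.5,0,11.5,0,0.054,0],
    [-6.5,0,11,0,0.054,0],
    [-7,0,10.5,0,0.054,0],
  ],
)

```text
clock: 3.3
position: [397.6, 116.2, 126.7]
eef_rot: [-3.136, -0.504, 0.454]
ft_force: [-0.2, 0.7, 0.1]
finger_gap: 0.1
grasp_force: 0.0
```

```bash
python3 - <<'E'
from h import *
p,Rm,s=now(); print(instand(p,Rm),s['clock'],s['qpos'].round(3),s['ft_force'].round(1)); print((RS.T@Rm).round(3))
d=shot('wrist','w1'); print(d['position'],d['orientation'])
shot('side','side1'); im=cv2.imread('pics/side1.png')[90:300,120:400]
cv2.imwrite('pics/c2.png',cv2.resize(im,(800,600),interpolation=cv2.INTER_CUBIC))
E
```

```text
(array([-128.7,   55.2,  126.7]), np.float64(61.1)) 3.3 [ 0.065 -0.508  2.569  0.322  0.635  0.963] [-0.2  0.7  0.1]
[[ 0.876  0.002  0.483]
 [-0.    -1.     0.005]
 [ 0.483 -0.004 -0.876]]
[392.11709754 112.71693724 286.42496063] [ 0.21681304  0.00375397 -1.11479246]
```

View pics/w1.png

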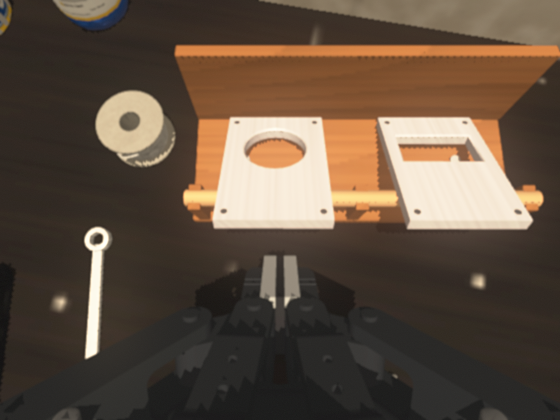

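View pics/c2.png

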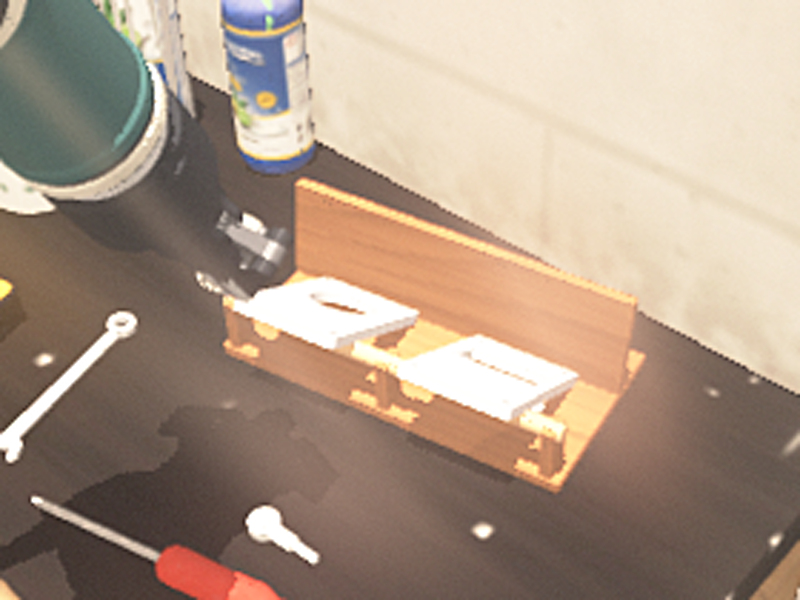

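The wrist view shows the raised edge of the round plate from (215, 222) to (333, 222), with the fingertips centred at column 280, just in front of it. The side view shows nothing has moved. Joint 3 is at its fold limit, so I'll check the edge by depth and then go down, where there is more reach.

```bash
python3 - <<'E'
from h import *
d=load('w1')
for u,v in [(218,219),(330,219),(226,122),(321,121),(402,219),(523,219)]: print(u,v,(RS.T@(pt(d,u,v)-S0)).round(1))
rows([(pose(-128,60,35,62),8)])
# planar FK fit check
E
```

```text
218 219 [-94.   92.9  71.5]
330 219 [-93.9  24.7  71.5]
226 122 [  0.2 100.5   9.5]
321 121 [-3.5 22.5 19. ]
402 219 [-82. -40.  10.]
523 219 [-93.8 -92.1  71.8]
[[-5.1,-0.5,10,-0.001,-0.001,-0],[-5.1,-0.5,10,-0.001,-0.001,-0],[-5.1,-0.5,10,-0.001,-0.001,-0],[-5.1,-0.5,10,-0.001,-0.001,-0],[-5.1,-0.6,10,-0.001,-0.001,-0.001],[-5.1,-0.6,10,-0,-0.002,-0],[-5.1,-0.6,10,-0.001,-0.001,-0.001],[-5.1,-0.5,10,-0,-0.002,-0]]
```

>>> servo_tool(
  motion=[
    [-5,-0.5,10,0,-0.001,0],
    [-5,-0.5,10,0,-0.001,0],
    [-5,-0.5,10,0,-0.001,0],
    [-5,-0.5,10,0,-0.001,0],
    [-5,-0.5,10,0,-0.001,0],
    [-5,-0.5,10,0,-0.001,0],
    [-5,-0.5,10,0,-0.001,0],
    [-5,-0.5,10,0,-0.001,0],
  ],
)

```text
clock: 4.2
position: [420.3, 126.1, 48.4]
eef_rot: [-3.127, -0.462, 0.454]
ft_force: [-0.1, 0.0, -0.2]
finger_gap: -0.2
grasp_force: 0.0
```

```bash
python3 - <<'E'
from h import *
p,Rm,s=now(); print(instand(p,Rm),s['clock'],s['qpos'].round(3),s['ft_force'].round(1)); print((RS.T@Rm).round(3))
E
```

```text
(array([-104. ,   54.1,   48.4]), np.float64(63.5)) 4.2 [ 0.101 -0.245  2.571  0.426  0.417  0.859] [-0.1  0.  -0.2]
[[ 0.895  0.006  0.445]
 [-0.    -1.     0.014]
 [ 0.446 -0.013 -0.895]]
```

```bash
cat >> h.py <<'E'
def push(th,al,y=60,c=11,l=15):
    t,a=np.radians([th,al]); E=np.array([-2-110*np.cos(t),10+110*np.sin(t)])
    q=E-c*np.array([np.sin(a),np.cos(a)])+l*np.array([np.cos(a),-np.sin(a)]); return pose(q[0],y,q[1],al)
E
python3 - <<'E'
from h import *
w=[(push(30,68,c=14),5),(push(30,68,c=11),3)]
w+=[(push(t,68+(t-30)*20/66),1) for t in np.linspace(30,96,25)[1:]]
rows(w)
E
```

```text
[[-0.3,-1.2,0.4,-0.003,-0.016,0],[-0.3,-1.2,0.4,-0.003,-0.015,0],[-0.4,-1.2,0.4,-0.003,-0.016,0],[-0.3,-1.1,0.4,-0.003,-0.015,0],[-0.4,-1.2,0.5,-0.002,-0.016,0],[1,0,-0,-0,0,0],[1,0,-0,-0,0,0],[1,0,-0,-0,0,0]]
[[4.1,0,-3.3,-0,-0.014,0],[4.1,0,-3.2,-0,-0.015,0],[4.2,0,-3,-0,-0.014,0],[4.3,0,-2.9,-0,-0.015,0],[4.4,0,-2.7,-0,-0.014,0],[4.5,0,-2.6,-0,-0.015,0],[4.6,0,-2.4,-0,-0.015,0],[4.6,0,-2.2,-0,-0.014,0]]
[[4.7,0,-2.1,-0,-0.015,0],[4.8,0,-1.9,-0,-0.014,0],[4.8,0,-1.8,-0,-0.015,0],[4.9,0,-1.5,-0,-0.014,0],[4.9,0,-1.4,-0,-0.015,0],[4.9,0,-1.3,-0,-0.014,0],[5,0,-1,-0,-0.015,0],[5,0,-0.9,-0,-0.014,0]]
[[5.1,0,-0.7,-0,-0.015,0],[5,0.1,-0.6,-0,-0.015,0],[5.1,-0,-0.3,-0,-0.014,0],[5,-0,-0.2,-0,-0.015,0],[5.1,-0,-0,-0,-0.014,0],[5,-0,0.2,-0,-0.015,0],[5.1,-0,0.3,-0,-0.014,0],[5,-0,0.5,-0,-0.015,0]]
```

>>> servo_tool(
  motion=[
    [-0.3,-1.2,0.4,-0.003,-0.016,0],
    [-0.3,-1.2,0.4,-0.003,-0.016,0],
    [-0.3,-1.2,0.4,-0.003,-0.016,0],
    [-0.3,-1.2,0.4,-0.003,-0.016,0],
    [-0.3,-1.2,0.4,-0.002,-0.016,0],
    [0,0,0,0,0,0],
    [0,0,0,0,0,0],
    [0,0,0,0,0,0],
  ],
)

```text
clock: 5.0
position: [417.6, 130.9, 46.6]
eef_rot: [3.141, -0.383, 0.454]
ft_force: [0.1, -0.6, -0.2]
finger_gap: 0.2
grasp_force: 0.0
```

```bash
python3 - <<'E'
from h import *
p,Rm,s=now(); print(instand(p,Rm),s['clock'],s['qpos'].round(3),s['ft_force'].round(1)); print((RS.T@Rm).round(3))
d=shot('wrist','w2'); cv2.imwrite('pics/c3.png',cv2.resize(d['frame'][150:330,180:380,::-1],(660,594),interpolation=cv2.INTER_CUBIC))
rows([(push(30,68,c=10),3)]+[(push(t,68+(t-30)*20/66),1) for t in np.linspace(30,96,25)[1:6]])
E
```

```text
(array([-104.3,   59.7,   46.6]), np.float64(68.0)) 5.0 [ 0.161 -0.213  2.525  0.238  0.473  1.085] [ 0.1 -0.6 -0.2]
[[ 0.927 -0.     0.374]
 [ 0.    -1.    -0.   ]
 [ 0.374  0.    -0.927]]
[[1.1,-0.1,0.2,0,0,-0],[1.1,-0.1,0.2,0,0,-0],[1.1,-0.2,0.2,0.001,0.001,-0],[3.1,0,-3.4,-0,-0.015,-0],[4.1,0,-3.1,-0,-0.015,-0],[4.2,0,-3,-0,-0.014,-0],[4.3,-0,-2.9,-0,-0.015,-0],[4.4,-0,-2.7,-0,-0.014,-0]]
```

View pics/c3.png

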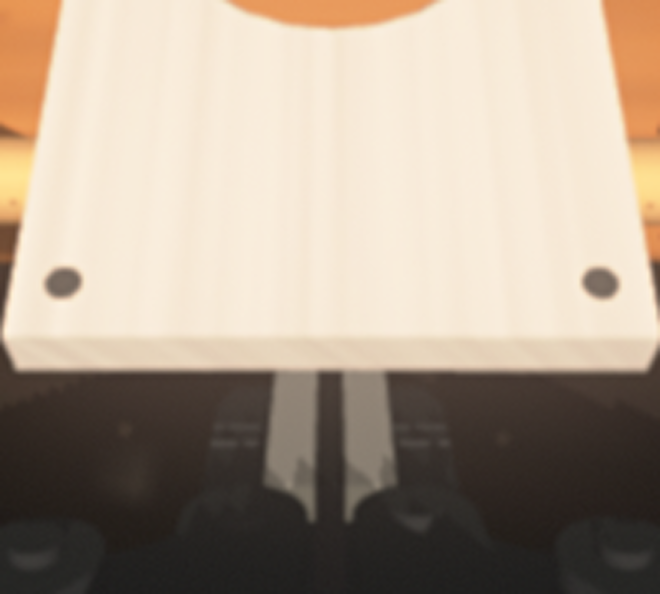

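The fingertips are under the raised edge and centred: crop column 330, against plate edges at 10 and 655. Now I'll push along the arc.

>>> servo_tool(
  motion=[
    [1,0,0,0,0,0],
    [1,0,0,0,0,0],
    [1,0,0,0,0,0],
    [3,0,-3.4,0,-0.015,0],
    [4,0,-3.1,0,-0.015,0],
    [4.2,0,-3,0,-0.014,0],
    [4.3,0,-2.9,0,-0.015,0],
    [4.4,0,-2.7,0,-0.014,0],
  ],
)

```text
clock: 5.85
position: [433.3, 138.3, 69.7]
eef_rot: [3.141, -0.31, 0.454]
ft_force: [-2.4, -0.4, 0.8]
finger_gap: -0.1
grasp_force: 0.9
```

```bash
python3 - <<'E'
from h import *
p,Rm,s=now(); print(instand(p,Rm),s['clock'],s['qpos'].round(3),s['ft_force'].round(1),instand(*push(43.75,72.2)))
d=shot('wrist','w3'); shot('side','side3'); a=cv2.resize(d['frame'][100:330,140:420,::-1],(560,460)); b=cv2.resize(cv2.imread('pics/side3.png')[150:260,190:350],(240,165))
o=np.zeros((460,800,3),np.uint8); o[:,:560]=a; o[:165,560:]=b; cv2.imwrite('pics/c4.png',o)
rows([(push(t,68+(t-30)*20/66),1) for t in np.linspace(30,96,25)[6:]])
E
```

```text
(array([-86.9,  59.4,  69.7]), np.float64(72.2)) 5.85 [ 0.195 -0.181  2.426  0.137  0.6    1.21 ] [-2.4 -0.4  0.8] (array([-87.3,  60. ,  68.4]), np.float64(72.2))
[[1.9,-0.9,-1,0.002,-0.017,0.001],[4.6,0,-2.4,-0.001,-0.014,-0],[4.6,0,-2.3,0,-0.015,-0],[4.7,0,-2,0,-0.015,-0],[4.8,0,-2,0,-0.014,-0],[4.8,0,-1.7,0,-0.015,-0],[4.9,0,-1.6,0,-0.014,-0],[4.9,0,-1.4,0,-0.015,-0]]
[[4.9,0,-1.2,0,-0.014,-0],[5,0,-1.1,0,-0.015,-0],[5,0,-0.9,0,-0.014,-0],[5.1,0,-0.7,0,-0.015,-0],[5,0,-0.5,0,-0.014,-0.001],[5.1,0,-0.4,0,-0.015,0],[5.1,0,-0.1,0,-0.014,0],[5,0,-0,0,-0.015,0]]
[[5.1,0,0.1,0,-0.015,0],[5,0,0.4,0,-0.014,0],[5,0,0.5,0,-0.015,0]]
```

View pics/c4.png

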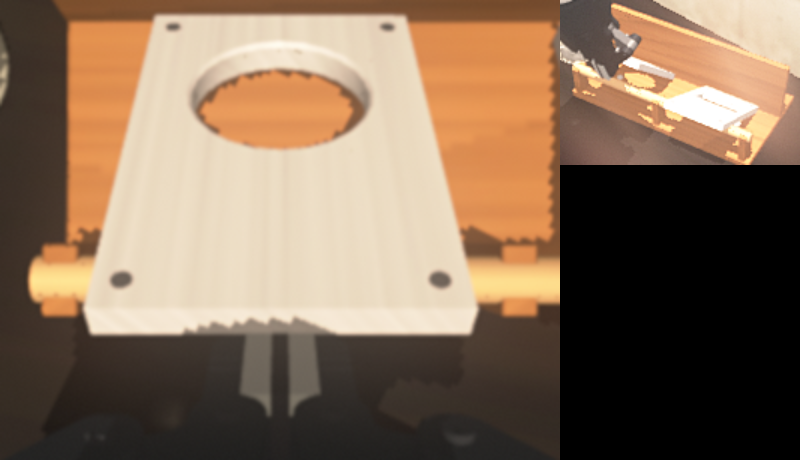

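The plate has pivoted to about 43°, stays square, and its foot is still at the fence. I'll continue along the arc.

>>> servo_tool(
  motion=[
    [3,0,-1.5,0,-0.015,0],
    [4.6,0,-2.4,0,-0.014,0],
    [4.6,0,-2.3,0,-0.015,0],
    [4.7,0,-2,0,-0.015,0],
    [4.8,0,-2,0,-0.014,0],
    [4.8,0,-1.7,0,-0.015,0],
    [4.9,0,-1.6,0,-0.014,0],
    [4.9,0,-1.4,0,-0.015,0],
  ],
)

```text
clock: 6.75
position: [461.3, 152.0, 92.9]
eef_rot: [3.141, -0.193, 0.454]
ft_force: [-1.2, -0.7, 0.7]
finger_gap: -0.1
grasp_force: 0.3
```

```bash
python3 - <<'E'
from h import *
p,Rm,s=now(); print(instand(p,Rm),s['clock'],s['ft_force'].round(1),instand(*push(68.5,79.7)))
T=np.r_[np.linspace(68.5,84,7)[1:],np.linspace(84,96,11)[1:]]
rows([(push(t,79.7+(t-68.5)*8.3/27.5),1) for t in T])
E
```

```text
(array([-55.8,  59.5,  92.9]), np.float64(78.9)) 6.75 [-1.2 -0.7  0.7] (array([-50.5,  60. ,  95.6]), np.float64(79.7))
[[10.4,-0.5,-2.6,0.001,-0.027,-0],[4.7,-0,-0.8,-0,-0.014,-0],[4.8,-0,-0.7,-0,-0.013,-0],[4.7,-0,-0.6,-0,-0.014,-0],[4.8,-0,-0.4,-0,-0.013,-0],[4.7,-0,-0.2,-0,-0.014,-0],[2.2,-0,-0.1,-0,-0.006,-0],[2.2,-0,0,-0,-0.007,-0]]
[[2.2,-0,0,-0,-0.006,-0],[2.2,-0,0.1,-0,-0.006,-0],[2.3,-0,0,-0,-0.007,-0],[2.2,-0,0.1,-0,-0.006,-0],[2.2,-0,0.2,-0,-0.006,-0],[2.2,-0,0.2,-0,-0.007,-0],[2.1,-0,0.2,-0,-0.006,-0],[2.2,-0,0.2,-0,-0.006,-0]]
```

>>> servo_tool(
  motion=[
    [5.5,0,-1.4,0,-0.015,0],
    [4.7,0,-0.8,0,-0.014,0],
    [4.8,0,-0.7,0,-0.013,0],
    [4.7,0,-0.6,0,-0.014,0],
    [4.7,0,-0.4,0,-0.013,0],
    [4.2,0,-0.2,0,-0.014,0],
    [2.2,0,0,0,-0.006,0],
    [2.2,0,0,0,-0.006,0],
  ],
)

```text
clock: 7.55
position: [489.6, 165.9, 101.6]
eef_rot: [3.141, -0.098, 0.454]
ft_force: [0.7, -0.6, 0.6]
finger_gap: -0.1
grasp_force: 0.0
```

```bash
python3 - <<'E'
from h import *
p,Rm,s=now(); print(instand(p,Rm),s['clock'],s['ft_force'].round(1),instand(*push(86.4,85.1)),instand(*push(96,88)))
d=shot('wrist','w4'); shot('side','side4'); a=cv2.resize(d['frame'][:,:,::-1],(480,360)); b=cv2.resize(cv2.imread('pics/side4.png')[150:260,190:350],(320,220))
o=np.zeros((360,800,3),np.uint8); o[:,:480]=a; o[:220,480:]=b; cv2.imwrite('pics/c5.png',o)
E
```

```text
(array([-24.3,  59.5, 101.6]), np.float64(84.4)) 7.55 [ 0.7 -0.6  0.6] (array([-18.6,  60. , 103.9]), np.float64(85.1)) (array([ -1.,  60., 104.]), np.float64(88.0))
```

View pics/c5.png

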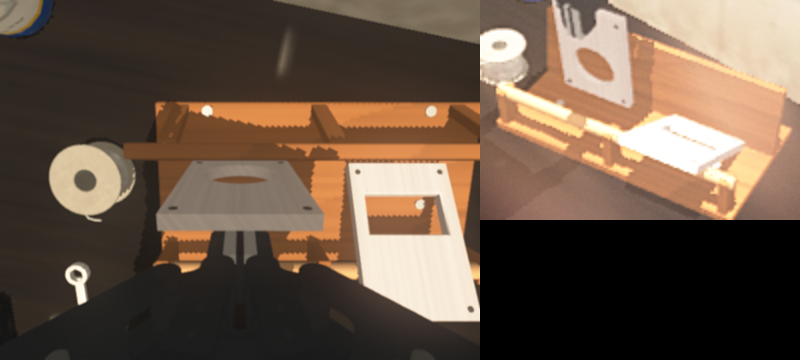

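The plate is at about 83°, held by the fingers in the middle of its bay, and the window plate hasn't moved. I'll push slowly over the top.

>>> servo_tool(
  motion=[
    [2.5,0,0,0,-0.006,0],
    [2.5,0,0,0,-0.006,0],
    [2.5,0,0,0,-0.006,0],
    [2.5,0,0,0,-0.006,0],
    [2.5,0,0,0,-0.006,0],
    [2.5,0,0,0,-0.006,0],
    [2.5,0,0,0,-0.006,0],
    [2.5,0,0,0,-0.006,0],
  ],
)

```text
clock: 8.45
position: [507.6, 174.6, 103.2]
eef_rot: [3.141, -0.051, 0.454]
ft_force: [0.2, 0.1, 0.5]
finger_gap: 0.2
grasp_force: 0.0
```

```bash
python3 - <<'E'
from h import *
p,Rm,s=now(); print(instand(p,Rm),s['clock'],s['ft_force'].round(1))
d=shot('side','side5'); shot('wrist','w5')
P,U=cloud(d); q=(P-S0)@RS
k=(q[:,0]>-40)&(q[:,0]<40)&(abs(q[:,1]-60)<42)&(q[:,2]>20)&(q[:,2]<140)&(abs(q[:,1]-60)>18)
c,n,m=plane(q[k]); n*=np.sign(n[0]); print(c.round(1),n.round(3),m,'tilt',90-np.degrees(np.arcsin(n[2])),'yaw',np.degrees(np.arctan2(n[1],n[0])))
E
```

```text
(array([ -4.3,  59.5, 103.2]), np.float64(87.1)) 8.45 [0.2 0.1 0.5]
[ 0.8 56.1 69.3] [ 0.99   0.001 -0.14 ] 555 tilt 98.02817941122699 yaw 0.039450757197794124
```

The plate is leaning at 98.0° with 0.04° yaw, flat on the fence, and there is no contact force. I'll back away and raise the arm.

>>> servo_tool(
  motion=[
    [-4,0,0,0,0,0],
    [-8,0,0,0,0,0],
    [-12,0,0,0,0,0],
    [-14,0,-2,0,0,0],
    [-14,0,-8,0,0,0],
    [-10,0,-18,0,0,0],
    [-5,0,-25,0,0,0],
    [0,0,-25,0,0,0],
  ],
)

```text
clock: 9.35
position: [441.0, 142.5, 177.7]
eef_rot: [3.141, -0.049, 0.453]
ft_force: [0.8, -0.4, -0.7]
finger_gap: 0.3
grasp_force: 0.0
```

>>> servo_tool(
  motion=[
    [0,0,-20,0,0,0],
    [0,0,-15,0,0,0],
    [0,0,-8,0,0,0],
    [0,0,0,0,0,0],
    [0,0,0,0,0,0],
    [0,0,0,0,0,0],
    [0,0,0,0,0,0],
    [0,0,0,0,0,0],
  ],
)

```text
clock: 10.15
position: [441.2, 142.4, 219.8]
eef_rot: [3.141, -0.049, 0.454]
ft_force: [0.2, 0.2, -0.9]
finger_gap: -0.2
grasp_force: 0.0
```

```bash
python3 - <<'E'
from h import *
p,Rm,s=now(); print(instand(p,Rm),s['clock'],s['ft_force'].round(1))
d=shot('side','side6'); w=shot('wrist','w6')
P,U=cloud(d); q=(P-S0)@RS
k=(q[:,0]>-40)&(q[:,0]<40)&(abs(q[:,1]-60)<45)&(q[:,2]>20)&(q[:,2]<140)
c,n,m=plane(q[k]); n*=np.sign(n[0]); g=q[k&(abs((q-c)@n)<3)]
print(c.round(1),n.round(3),m,'tilt',90-np.degrees(np.arcsin(n[2])),'yaw',np.degrees(np.arctan2(n[1],n[0])),'y',np.percentile(g[:,1],[1,99]),'z',np.percentile(g[:,2],[1,99]))
a=cv2.resize(w['frame'][:,:,::-1],(400,300)); b=cv2.resize(cv2.imread('pics/side6.png')[130:280,170:370],(400,300))
cv2.imwrite('pics/c6.png',np.hstack([a,b]))
E
```

```text
(array([-78. ,  59.7, 219.8]), np.float64(87.2)) 10.15 [ 0.2  0.2 -0.9]
[ 2.4 60.8 79.9] [ 0.991  0.008 -0.136] 954 tilt 97.79411666225751 yaw 0.436664465275736 y [22.92849967 96.57487024] z [ 20.85526961 120.79011165]
```

View pics/c6.png

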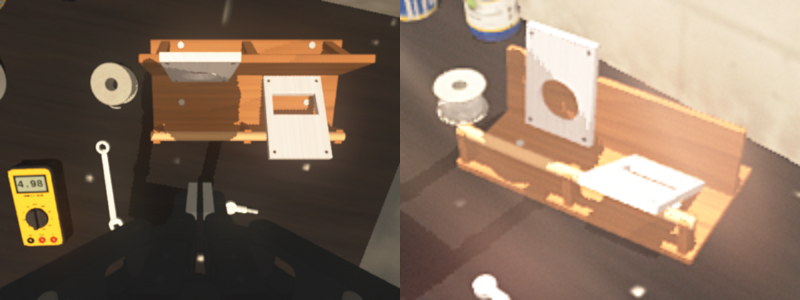

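The round plate stands on the fence, centred at y ≈ 60 mm in its bay. The window plate lies as it was and the gripper is clear, so I'm handing in.

```bash
python3 -c "
from rig import ctrl
print(ctrl.job_done())"
```

```text
the job is handed in; nothing more can be done
None
```

The plate with the round opening now stands upright in the middle of the left bay, leaning squarely on the fence (about 98°) with its underside facing out; the window plate lies as it was, the gripper is clear, and I handed the job in at about 10 s.

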